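# Fit the selector knob to the keyed shaft of the switch box

## Robot

A 6-joint arm with a two-finger parallel gripper is mounted at the origin on a cart in front of the work surface, level with it; the furniture and walls round the work are solid. World frame = base frame: x ahead of the robot, y to its left, z up, the work surface at z = 0. Lengths are in m, angles in rad, forces in N, time in s.
With the tool pointing down it reaches from about 0.3 to 0.775 m from the base axis. Payload 14.6 kg.
Tool frame: the origin (TCP) lies at the very end of the fingers, on their centre line; the grasp point (between the pads) lies 19 mm behind it (ctrl.hold_point_z is the z of the grasp point in the tool frame, in m); z points along the fingers, y is the direction in which the jaws open and shut (so a half turn about z gives the same grasp; the last joint's range is limited). The gripper opens to 94 mm and grips with 3 to 60 N. Pads are 16 mm wide; open, the fingers measure 119 mm over their backs; the gripper's body (75 mm by 177 mm) begins 78 mm behind the grasp point.
Start: joints at [-1.172, 0.3, 1.521, -0, 1.321, -0.067], TCP at [0.247, -0.491, 0.205] pointing down, gripper open.
Joint ranges: [-3.03, 3.03], [-0.79, 2.21], [0.23, 2.52], [-1.04, 4.18], [0, 3.07], [-2.55, 2.55]. Speed limits (rad/s): [2.22, 2.22, 2.57, 3.14, 3.14, 3.14].

## Interface

Orientations are given as [roll, pitch, yaw] about the fixed x, y, z axes, in that order (R = Rz(yaw) Ry(pitch) Rx(roll)).
In Python, from station import ctrl, cams, hand_in gives the robot as it stands.
- The arm moves only by the tool servo_tool, never from a script. Its argument "rows" is a list of rows, each a list of 7 numbers: the shift along the world's x, y, z in m, then the turn, a rotation vector about the world's x, y, z in rad, then the gripper command: -1 is shut, 1 is fully open, values between are in proportion. A call has exactly 8 rows; each row is the pose to reach, as a shift and turn from the pose measured when the call began; what a row does not reach only later rows make up. A row lasts 1/12 s, in which the tool goes at most 41.7 mm and 7.16 degrees, less where a joint would pass 70% of its speed; a pose out of reach is approached as far as the arm can. A call with a gripper value outside its range is refused whole. The fingers move at their own pace and stop on an object; "newtons" is the grip in N (left out, the last holds). Time passes only in rows, so rows that repeat a pose let the fingers close, or fill a call up. It gives the time, the measured TCP pose, the force and the opening at its end, in the units of the state.
- ctrl.get_obs(): the state, without advancing time (a new reading comes with each control period).
- cams.camera(name): name is "side" or "top"; returns a dict with "image" (384x512x3 uint8, red, green, blue), "depth" (384x512 float32, m along the optical axis (not along the pixel's ray), 0 where there is no reading), "fx", "fy", "cx", "cy" (pixels), "rvec" (rotation vector, rad) and "tvec" (3), from world to camera coordinates, as OpenCV has them. Camera axes: x right, y down, z forward; pixel columns grow to the right and rows downward; lengths in m; the calibration is good to about 2 mm. A picture is of the moment at which its call begins.
- hand_in(): hands the job in, once; it reports no verdict.
Trained networks look in a picture, given as the dict that the camera call returned (one of the last four; its "shot" number tells which), for a name from the list of things; names that differ only in an ending like _2 or _b are one class to them, and where a whole thing is asked for, a point or a joint stands for the part that bears it (a point fixed in the world has none). Each returns a list of dicts, best first, with "p" (0 to 1); they miss things now and then, are a little off and sometimes report something else, mostly with a low value. They report only what shows in the picture. A call takes as long as a camera call.
- cams.spot_in(picture, name): "box" ([left, top, right, bottom] as shares, 0 to 1, of the picture: columns of its width, rows of its height, round what is visible of it).
- cams.place_of(picture, name): "at" ([column, row] as shares, 0 to 1, of the picture: columns of its width, rows of its height: a listed point, or the origin of a listed thing).
The state is a dict: "time_s": time; "qpos": joint angles; "joint_vel": joint speeds; "tau": joint torques, N m; "ee_pos": TCP position; "eef_rot": TCP orientation; "force": force on the tool from outside, world axes, zero at the start; "moment": the same for the moment, N m; "grip_width": finger opening in m.
Only numpy, scipy, OpenCV 4.12 (cv2) and the standard library are available. Lean on these libraries where they do the work, as an engineer would, in place of code of your own. Each camera call takes 0.05 s, during which the arm holds its last target.

## Task

The switch box has lost its selector knob. Take the flat-sided bar knob with the slot in its bore (not the round knob) and set it down over the shaft just as it is turned now, so that it rests on top of the key; then, pressing down, turn it slowly clockwise until the slot meets the key and the knob drops fully home on the box. Let go of it there, and leave the round knob where it lies.

Things in the scene. Friction and masses are not known exactly. Their poses are not given: they have to be found in the camera images.
- keyed_knob_mid (a point): Centre, half-way up, of the loose grey bar knob: 50 mm (x) x 42 mm (y) x 40 mm high, upright, 0.09 kg. Grip across its flat sides, 42 mm apart, facing +y and -y. A 26 mm bore runs right through along z, with a slot 14 mm wide to 25 mm from the axis on its -x side, where a small nose points out to 37 mm. Starts 0.45 to 1.2 rad counter-clockwise (from above) of where it fits.
- shaft_foot (a point): Foot of the bare upright steel shaft, on its axis, mid-top of the fixed grey switch box (120 x 120 x 100 mm high). Shaft 20 mm thick for 30 mm, then tapering to 6 mm at its tip, 46 mm above this point. Home, the knob's underside is on the box top, its centre 20 mm above this point, its axes parallel to these. z up; the key is on the -x side.
- key_top (a point): Middle of the top of the key: a steel rib 8 mm wide on the shaft's -x side, from the box top to 16 mm above it, reaching 20 mm from the shaft's axis (this point is 14 mm from it). A knob turned off the key rests on it, its centre 36 mm above the box top. It drops over the key when lined up within about 8 degrees.
- round_knob_mid (a point): Centre, half-way up, of the loose grey round knob, 50 mm in diameter and 40 mm high, with a plain 26 mm bore and no slot or nose: it does not fit the key. To be left where it lies.

How it is judged:
On the way:
1. the bar knob is on the shaft, resting on the key, turned at least 0.2 rad off it (horizontal distance between keyed_knob_mid and shaft_foot below 0.01 m and z of keyed_knob_mid in the frame of shaft_foot between 0.031 and 0.042 m and angle between the x axis of keyed_knob_mid and the x axis of shaft_foot, either way round above 0.2 rad), for 0.2 s.
At the end, for the whole second after the job is handed in: The bar knob sits on the shaft with its axis within 10 mm of the shaft's, its underside within 5 mm of the box top, upright within 0.15 rad and lined up with the key within 0.35 rad; the round knob is within 50 mm of where it was (horizontal distance between keyed_knob_mid and shaft_foot below 0.01 m and z of keyed_knob_mid in the frame of shaft_foot between 0.015 and 0.025 m and angle between the x axis of keyed_knob_mid and the x axis of shaft_foot, either way round below 0.35 rad and angle between keyed_knob_mid's own z axis and vertical below 0.15 rad and distance of round_knob_mid from where it was at the start of the episode below 0.05 m); the robot touches nothing.
It fails at once if the round knob is moved more than 50 mm (distance of round_knob_mid from where it was at the start of the episode above 0.05 m).
It also fails if it takes over 42 s, if anything falls off the work surface, if the arm or the gripper's body presses on something with over 40 N, if the wrist force passes 120 N, or if a joint passes its speed limit or range.

## Working session

There is one attempt and no reset: what is moved stays moved. The work goes in short steps, Python scripts to look and compute and a tool call to move; the robot and the scene stay as the last step left them, time stands still between calls to the robot, and variables do not carry over. Pictures are saved under pics/ and viewed, and the job is handed in when it is done.

Besides the shell and the picture viewer there is one more tool, called after "Emit:" as name(argument=value, ...) on one line, values as JSON. servo_tool: Moves the arm, as the interface text tells. Its arguments: {"type":"object","properties":{"rows":{"type":"array"},"newtons":{"type":"number"}},"required":["rows"]}

```bash
mkdir -p pics; cat > h.py <<'E'
import numpy as np, cv2
from station import ctrl,cams,hand_in
def T(p):
    R=cv2.Rodrigues(np.array(p["rvec"],float))[0]; return R,np.array(p["tvec"],float).ravel()
def ray(p,u,v):
    R,t=T(p); d=R.T@np.array([(u-p["cx"])/p["fx"],(v-p["cy"])/p["fy"],1]); return -R.T@t,d
def atz(p,u,v,z):
    c,d=ray(p,u,v); return c+d*(z-c[2])/d[2]
def cloud(p):
    R,t=T(p); v,u=np.mgrid[0:384,0:512]; z=p["depth"]
    P=np.stack([(u-p["cx"])/p["fx"]*z,(v-p["cy"])/p["fy"]*z,z],-1)
    W=(P-t)@R; W[z==0]=np.nan; return W
def proj(p,X):
    R,t=T(p); c=R@np.array(X,float)+t; return c[0]/c[2]*p["fx"]+p["cx"],c[1]/c[2]*p["fy"]+p["cy"]
E
python3 - <<'E'
from h import *
o=ctrl.get_obs(); print(o["time_s"],o["ee_pos"],o["eef_rot"],o["grip_width"])
for n in ("top","side"):
    p=cams.camera(n); cv2.imwrite(f"pics/{n}0.png",p["image"][:,:,::-1])
    np.savez(f"{n}0.npz",**{k:v for k,v in p.items() if k!="name"})
    W=cloud(p)
    for k in ("keyed_knob_mid","shaft_foot","key_top","round_knob_mid"):
        for f in cams.place_of(p,k)[:2]:
            u,v=f["at"][0]*512,f["at"][1]*384
            z={"keyed_knob_mid":.02,"shaft_foot":.1,"key_top":.116,"round_knob_mid":.02}[k]
            print(n,k,round(f["p"],2),round(u),round(v),atz(p,u,v,z).round(4),W[min(int(v),383),min(int(u),511)].round(3))
E
```

```text
0.0 [ 0.24691821 -0.49114803  0.20485874] [-3.14038010e+00 -5.93217451e-05  4.65818463e-01] 0.09419215852663446
top keyed_knob_mid 0.79 280 178 [ 0.4854 -0.2581  0.02  ] [ 0.489 -0.257 -0.003]
top shaft_foot 0.81 167 199 [ 0.4389 -0.0513  0.1   ] [ 0.439 -0.055  0.126]
top key_top 0.84 164 202 [ 0.4332 -0.0496  0.116 ] [ 0.434 -0.049  0.115]
top key_top 0.46 168 199 [ 0.4389 -0.0569  0.116 ] [ 0.439 -0.055  0.111]
top round_knob_mid 0.82 335 184 [ 0.4743 -0.3668  0.02  ] [ 0.477 -0.369 -0.001]
side keyed_knob_mid 0.81 238 219 [ 0.4957 -0.2699  0.02  ] [ 0.498 -0.229  0.04 ]
side shaft_foot 0.74 274 224 [ 0.4369 -0.0675  0.1   ] [ 0.442 -0.039  0.116]
side key_top 0.68 282 220 [ 0.4247 -0.047   0.116 ] [ 0.426 -0.051  0.115]
side key_top 0.36 242 204 [ 0.4921 -0.1332  0.116 ] [ 0.482 -0.344  0.03 ]
side round_knob_mid 0.51 241 204 [ 0.4839 -0.3707  0.02  ] [ 0.487 -0.345  0.033]
```

```bash
python3 - <<'E'
import cv2
a=cv2.imread("pics/top0.png")[130:250,110:370]; cv2.imwrite("pics/topc.png",cv2.resize(a,None,fx=3,fy=3,interpolation=cv2.INTER_CUBIC))
a=cv2.imread("pics/side0.png")[130:330,180:380]; cv2.imwrite("pics/sidec.png",cv2.resize(a,None,fx=3,fy=3,interpolation=cv2.INTER_CUBIC))
E
```

```text
(no output)
```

View pics/topc.png

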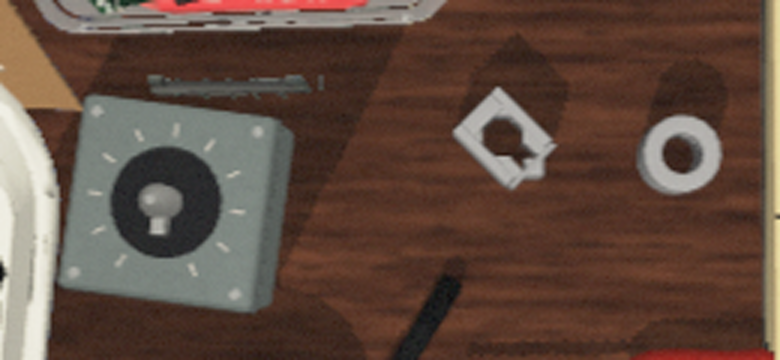

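View pics/sidec.png

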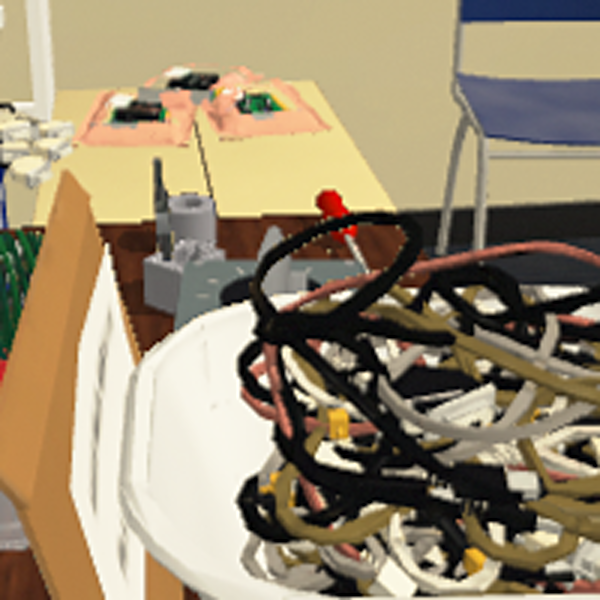

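View pics/top0.png

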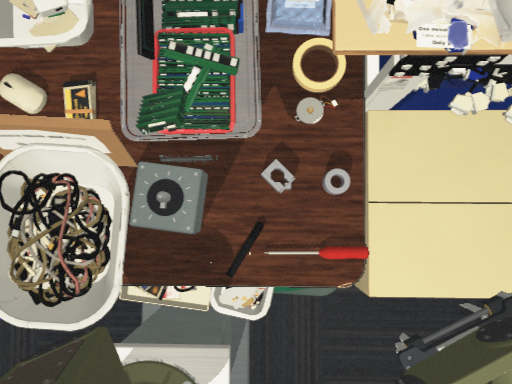

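```bash
python3 - <<'E'
from h import *
p=dict(np.load("top0.npz",allow_pickle=True))
R,t=T(p); print("cam",-R.T@t)
W=cloud(p)
x,y,z=W[...,0],W[...,1],W[...,2]
def pts(x0,x1,y0,y1,z0,z1):
    m=(x>x0)&(x<x1)&(y>y0)&(y<y1)&(z>z0)&(z<z1); return W[m]
P=pts(.42,.55,-.32,-.2,.03,.05); print("knob",len(P),P.mean(0),P.min(0),P.max(0)); 
r=cv2.minAreaRect((P[:,:2]*1000).astype(np.float32)); print(r,cv2.boxPoints(r))
P=pts(.42,.55,-.43,-.32,.03,.05); print("round",cv2.minEnclosingCircle((P[:,:2]*1000).astype(np.float32)))
P=pts(.36,.54,-.14,.04,.09,.106); r=cv2.minAreaRect((P[:,:2]*1000).astype(np.float32)); print("box",len(P),np.median(P[:,2]),r,cv2.boxPoints(r))
P=pts(.40,.48,-.1,0,.108,.16); print(len(P)); print(P[np.argsort(-P[:,2])][:60].round(3).tolist())
# height map
print("heights (cm) rows x .70->.30, cols y .15->-.45")
for xx in np.arange(.66,.28,-.02):
    print(round(xx,2),[int(100*np.nanmax(np.r_[0,z[(abs(x-xx)<.01)&(abs(y-yy)<.01)]])) for yy in np.arange(.14,-.46,-.02)])
E
```

```text
cam [ 0.41011623 -0.22899366  0.97505046]
knob 456 [ 0.48834113 -0.2533258   0.03909081] [ 0.4562736  -0.28501553  0.03077995] [ 0.5203433  -0.22135063  0.04487287]
((486.5386657714844, -255.19093322753906), (60.35377883911133, 41.653968811035156), 45.4388427734375) [[ 450.52518 -262.07834]
 [ 480.2037  -291.3057 ]
 [ 522.5521  -248.30353]
 [ 492.87363 -219.07617]]
round ((478.839599609375, -366.2589111328125), 24.81901741027832)
box 4217 0.09978426612341469 ((446.6431884765625, -36.22706604003906), (152.3389892578125, 163.46109008789062), 89.93734741210938) [[ 364.8294   -112.307144]
 [ 528.29034  -112.485886]
 [ 528.457      39.853012]
 [ 364.99603    40.031754]]
150
[[0.443, -0.046, 0.149], [0.443, -0.051, 0.148], [0.447, -0.047, 0.147], [0.445, -0.05, 0.147], [0.445, -0.047, 0.146], [0.44, -0.049, 0.146], [0.442, -0.05, 0.145], [0.445, -0.045, 0.145], [0.44, -0.047, 0.145], [0.442, -0.045, 0.145], [0.442, -0.048, 0.145], [0.442, -0.047, 0.144], [0.447, -0.045, 0.144], [0.445, -0.052, 0.144], [0.443, -0.048, 0.143], [0.442, -0.043, 0.143], [0.443, -0.046, 0.143], [0.445, -0.048, 0
[... 2402 characters left out ...]
0, 0, 0, 0, 0, 0, 0, 0, 0, 0, 0, 0, 0, 0, 0, 0, 0, 0]
0.4 [17, 16, 18, 15, 16, 11, 13, 10, 10, 10, 10, 10, 10, 0, 0, 0, 0, 1, 1, 0, 0, 0, 0, 0, 0, 0, 0, 0, 0, 0, 0]
0.38 [16, 16, 19, 16, 16, 12, 13, 9, 10, 10, 10, 10, 10, 0, 0, 0, 0, 1, 1, 0, 0, 0, 0, 0, 0, 0, 0, 0, 0, 0, 0]
0.36 [15, 15, 19, 15, 16, 11, 13, 0, 0, 0, 0, 0, 0, 0, 0, 0, 1, 1, 1, 0, 0, 0, 0, 0, 1, 2, 1, 1, 2, 0, 0]
0.34 [16, 16, 19, 16, 16, 13, 13, 0, 0, 0, 0, 0, 0, 0, 0, 0, 1, 1, 1, 1, 1, 1, 1, 1, 2, 2, 2, 2, 2, 0, 0]
0.32 [15, 17, 19, 18, 15, 13, 13, 0, 0, 0, 0, 0, 0, 0, 0, 1, 1, 0, 0, 0, 0, 0, 0, 0, 1, 2, 2, 1, 1, 0, 0]
0.3 [15, 17, 17, 18, 15, 13, 13, 0, 0, 0, 0, 0, 0, 0, 0, 1, 1, 0, 0, 0, 0, 0, 0, 0, 0, 0, 0, 0, 0, 50, 51]
```

```bash
python3 - <<'E'
from h import *
p=dict(np.load("top0.npz",allow_pickle=True)); p={k:(v if v.ndim else v.item()) for k,v in p.items()}
W=cloud(p); x,y,z=W[...,0],W[...,1],W[...,2]
m=((z>.094)&(z<.106)&(x>.36)&(x<.525)&(y<.025)&(y>-.13)).astype(np.uint8)
g=p["image"].astype(int)
m&=((g[...,2]>=g[...,0])|(g.sum(-1)<200)).astype(np.uint8)
m=cv2.morphologyEx(m,cv2.MORPH_OPEN,np.ones((3,3)))
n,l,s,c=cv2.connectedComponentsWithStats(m); i=1+np.argmax(s[1:,4]); P=W[l==i]
# image-based corners at z=.1
r=cv2.minAreaRect((P[:,:2]*1000).astype(np.float32)); print("box",len(P),r)
# dark disc
d=((g.sum(-1)<170)&(z>.09)&(x>.38)&(x<.5)&(y>-.11)&(y<.01)).astype(np.uint8)
ctr=max(cv2.findContours(d,0,1)[0],key=cv2.contourArea)[:,0,:]
Q=np.array([atz(p,u,v,.1)[:2]*1000 for u,v in ctr],np.float32); print("disc ellipse",cv2.fitEllipse(Q),cv2.minEnclosingCircle(Q))
# shaft cylinder/cone: fit circle by height slice
S=W[(z>.128)&(z<.152)&(abs(x-.443)<.02)&(abs(y+.048)<.02)]
from scipy.optimize import least_squares
f=lambda a:np.hypot(S[:,0]-a[0],S[:,1]-a[1])-np.interp(S[:,2],[.13,.146],[.010,.003])
o=least_squares(f,[.443,-.048],loss="soft_l1",f_scale=.002);print("cone",o.x,np.std(f(o.x)))
K=W[(z>.109)&(z<.1195)&(abs(x-.43)<.02)&(abs(y+.048)<.02)];print("key",len(K),K.mean(0),np.median(K,0))
r=cv2.minAreaRect((K[:,:2]*1000).astype(np.float32));print(r)
# knob fit: render model of top ring vs image brightness mask at z=.04
gr=g.sum(-1); 
R,t=T(p)
# sample grid around knob on z=.04 plane
gx,gy=np.meshgrid(np.arange(.44,.54,.001),np.arange(-.30,-.20,.001),indexing="ij")
G=np.stack([gx,gy,np.full_like(gx,.04)],-1)@R.T+t
U=(G[...,0]/G[...,2]*p["fx"]+p["cx"]).astype(np.float32);V=(G[...,1]/G[...,2]*p["fy"]+p["cy"]).astype(np.float32)
I=cv2.remap(gr.astype(np.float32),U,V,1)
cv2.imwrite("pics/knobrect.png",cv2.resize(np.clip(I[::-1,::-1]/3,0,255).astype(np.uint8),None,fx=5,fy=5))
def model(cx,cy,a):
    X=(gx-cx)*np.cos(a)+(gy-cy)*np.sin(a);Y=-(gx-cx)*np.sin(a)+(gy-cy)*np.cos(a)
    b=(abs(X)<.025)&(abs(Y)<.021)
    b|=(X<-.02)&(X>-.037)&(abs(Y)<.005)
    b&=~(np.hypot(X,Y)<.013); b&=~((X<0)&(X>-.025)&(abs(Y)<.007))
    return b
best=[]
for a in np.radians(np.arange(36,56,1.)):
  for cx in np.arange(.482,.499,.001):
    for cy in np.arange(-.260,-.243,.001):
      b=model(cx,cy,a); best.append((np.corrcoef(b.ravel(),I.ravel())[0,1],np.degrees(a),cx,cy))
best.sort(reverse=True); print(best[:5])
E
```

```text
box 3692 ((443.3180847167969, -48.125457763671875), (117.25109100341797, 118.03589630126953), 82.83805084228516)
disc ellipse ((443.1768493652344, -47.41777038574219), (63.70076370239258, 64.47007751464844), 91.821044921875) ((443.1939392089844, -47.154850006103516), 32.984230041503906)
cone [ 0.44325437 -0.04666843] 0.0009077010766926502
key 35 [ 0.43124486 -0.047478    0.11530881] [ 0.43013854 -0.04741148  0.11543846]
((435.6376953125, -48.07715606689453), (10.014623641967773, 26.070926666259766), 63.62459182739258)
[(np.float64(0.9060929738054756), np.float64(45.0), np.float64(0.489), np.float64(-0.252)), (np.float64(0.9046512456964212), np.float64(46.0), np.float64(0.489), np.float64(-0.252)), (np.float64(0.9017546951800023), np.float64(44.0), np.float64(0.489), np.float64(-0.252)), (np.float64(0.9012957899464038), np.float64(47.0), np.float64(0.489), np.float64(-0.252)), (np.float64(0.8999934856458724), np.float64(45.0), np.float64(0.489), np.float64(-0.253))]
```

View pics/knobrect.png

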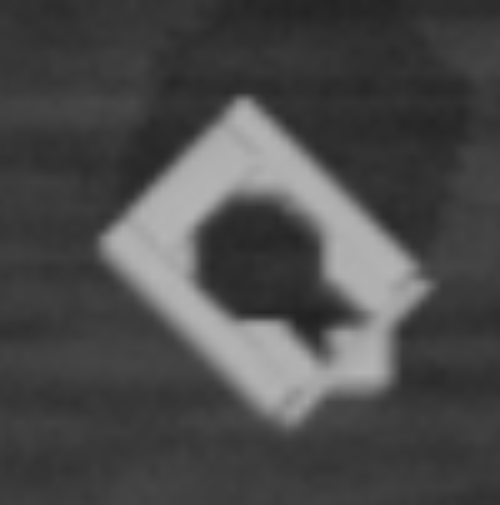

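Emit:
servo_tool(rows=[[0.03,0.03,-0.01,0,0,0.04,1],[0.06,0.06,-0.02,0,0,0.08,1],[0.09,0.09,-0.03,0,0,0.12,1],[0.12,0.12,-0.04,0,0,0.16,1],[0.15,0.15,-0.05,0,0,0.2,1],[0.18,0.18,-0.06,0,0,0.25,1],[0.21,0.207,-0.07,0,0,0.29,1],[0.235,0.232,-0.08,0,0,0.325,1]], newtons=35)

```text
time_s: 1.17
ee_pos: [0.4789, -0.2622, 0.1271]
eef_rot: [3.141, -0.0, 0.793]
force: [0.2, -0.2, -0.7]
grip_width: 0.0937
```

Emit:
servo_tool(rows=[[0.005,0.005,-0.02,0,0,-0.002,1],[0.0106,0.0107,-0.045,0,0,-0.002,1],[0.0106,0.0107,-0.07,0,0,-0.002,1],[0.0106,0.0107,-0.09,0,0,-0.002,1],[0.0106,0.0107,-0.107,0,0,-0.002,1],[0.0106,0.0107,-0.117,0,0,-0.002,1],[0.0106,0.0107,-0.119,0,0,-0.002,1],[0.0106,0.0107,-0.119,0,0,-0.002,1]])

```text
time_s: 1.83
ee_pos: [0.4895, -0.2515, 0.008]
eef_rot: [3.141, -0.0, 0.791]
force: [0.1, -0.7, 0.2]
grip_width: 0.0942
```

```bash
python3 - <<'E'
from h import *
p=cams.camera("top"); cv2.imwrite("pics/top1.png",cv2.resize(p["image"][110:260,180:380,::-1],None,fx=4,fy=4,interpolation=2)); o=ctrl.get_obs(); print(o["ee_pos"],o["eef_rot"],o["force"])
E
```

```text
[ 0.48979826 -0.25178349  0.00875516] [ 3.14007719e+00 -3.40156307e-04  7.90789570e-01] [-0.56474797 -0.95830717  1.0378436 ]
```

View pics/top1.png

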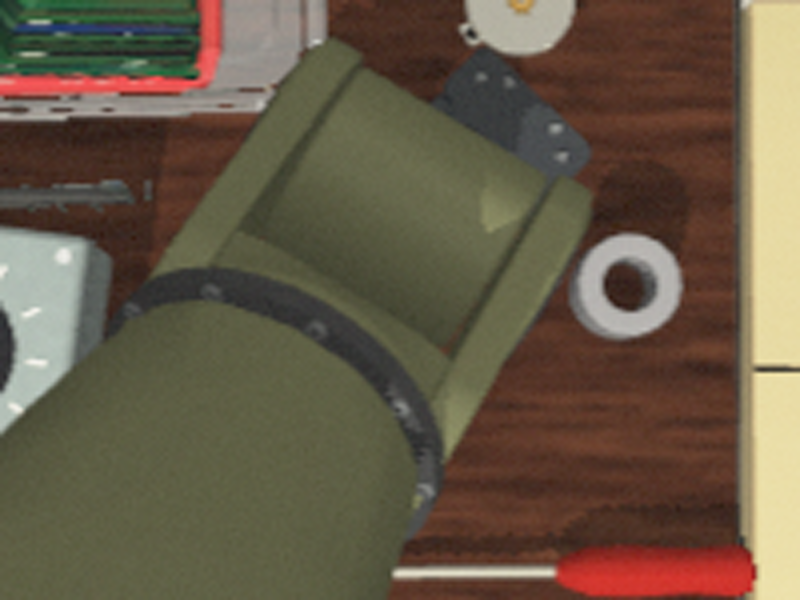

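The arm hides the bar knob from the top camera; the gripper body's ends show beside it, and the round knob is untouched at about (630,285) in the crop. Closing.

Emit:
servo_tool(rows=[[0,0,0,0,0,0,0.3],[0,0,0,0,0,0,0.0],[0,0,0,0,0,0,-0.1],[0,0,0,0,0,0,-0.2],[0,0,0,0,0,0,-0.5],[0,0,0,0,0,0,-1],[0,0,0,0,0,0,-1],[0,0,0,0,0,0,-1]], newtons=35)

```text
time_s: 2.55
ee_pos: [0.4898, -0.2518, 0.0088]
eef_rot: [3.14, -0.0, 0.791]
force: [0.5, 0.1, 0.0]
grip_width: 0.0441
```

Emit:
servo_tool(rows=[[0,0,0,0,0,0,-1],[0,0,0,0,0,0,-1],[0,0,0.01,0,0,0,-1],[0,0,0.03,0,0,0,-1],[0,0,0.06,0,0,0,-1],[0,0,0.09,0,0,0,-1],[0,0,0.115,0,0,0,-1],[0,0,0.14,0,0,0,-1]])

```text
time_s: 3.22
ee_pos: [0.4897, -0.2517, 0.151]
eef_rot: [3.139, -0.001, 0.791]
force: [-0.7, 0.5, -0.6]
grip_width: 0.0415
```

Emit:
servo_tool(rows=[[0,0,0.02,0,0,0,-1],[-0.002,0.01,0.035,0,0,0,-1],[-0.007,0.03,0.045,0,0,0,-1],[-0.013,0.055,0.045,0,0,0,-1],[-0.018,0.08,0.045,0,0,0,-1],[-0.023,0.1,0.045,0,0,0,-1],[-0.026,0.115,0.045,0,0,0,-1],[-0.028,0.124,0.045,0,0,0,-1]])

```text
time_s: 3.88
ee_pos: [0.4612, -0.1263, 0.1967]
eef_rot: [3.139, -0.001, 0.792]
force: [-0.4, -0.6, -0.9]
grip_width: 0.0417
```

```bash
python3 - <<'E'
from h import *
p=cams.camera("side"); cv2.imwrite("pics/side1.png",cv2.resize(p["image"][100:260,170:370,::-1],None,fx=4,fy=4,interpolation=2)); o=ctrl.get_obs(); print(o["ee_pos"],o["eef_rot"],o["force"],o["grip_width"])
R,t=T(p);print(-R.T@t)
E
```

```text
[ 0.46121798 -0.12573906  0.19667287] [ 3.13917891e+00 -9.58920536e-04  7.92087762e-01] [ 0.46388598  1.39799285 -0.83061135] 0.04203611360112528
[0.52763538 0.57487386 0.40876735]
```

View pics/side1.png

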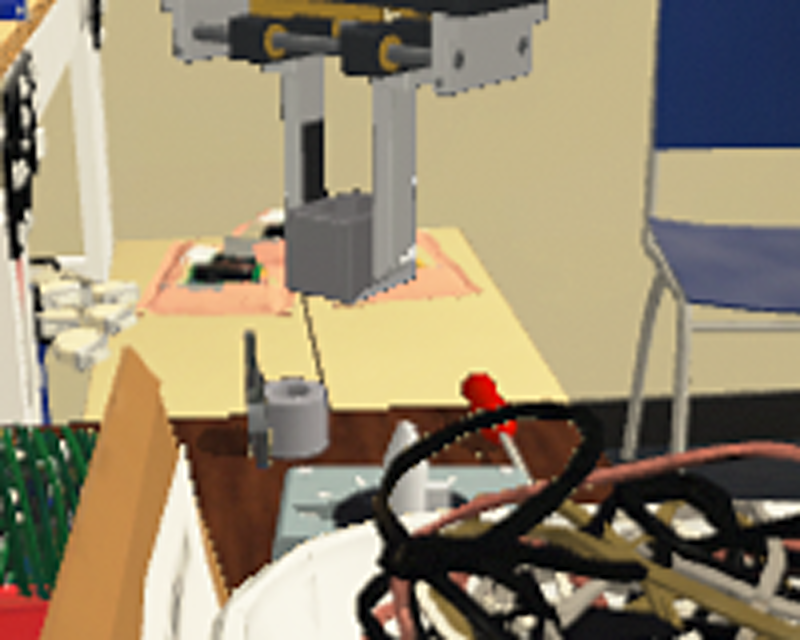

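Emit:
servo_tool(rows=[[-0.002,0.01,0,0,0,0,-1],[-0.006,0.025,0,0,0,0,-1],[-0.01,0.042,0,0,0,0,-1],[-0.014,0.058,0,0,0,0,-1],[-0.017,0.07,0,0,0,0,-1],[-0.018,0.0782,0,0,0,0,-1],[-0.018,0.0782,0,0,0,0,-1],[-0.018,0.0782,-0.01,0,0,0,-1]])

```text
time_s: 4.6
ee_pos: [0.4442, -0.0478, 0.1879]
eef_rot: [3.137, -0.003, 0.793]
force: [0.5, -0.9, -0.9]
grip_width: 0.0417
```

```bash
python3 - <<'E'
from h import *
p=cams.camera("side"); o=ctrl.get_obs(); print(o["ee_pos"],o["eef_rot"],o["force"],o["grip_width"])
im=p["image"][:,:,::-1].copy()
s=4;u0,v0=200,100
I=cv2.resize(im[v0:v0+150,u0:u0+200],None,fx=s,fy=s,interpolation=2)
e=o["ee_pos"]; a=o["eef_rot"][2]; zc=e[2]-.0088+.02
def mk(X,c):
    u,v=proj(p,X); cv2.circle(I,(int((u-u0+.5)*s),int((v-v0+.5)*s)),3,c,-1)
for z in(.1,.13,.146): mk([.4433,-.0475,z],(0,0,255))
for sx in(-.025,.025):
  for sy in(-.021,.021):
    for sz in(-.02,.02):
      mk([e[0]+sx*np.cos(a)-sy*np.sin(a),e[1]+sx*np.sin(a)+sy*np.cos(a),zc+sz],(0,255,0))
cv2.imwrite("pics/side2.png",I)
E
```

```text
[ 0.44304479 -0.04786712  0.18481432] [ 3.13980485e+00 -3.21943809e-04  7.92122385e-01] [-0.61261437  0.23842594 -3.70608323] 0.041722549010564144
```

View pics/side2.png

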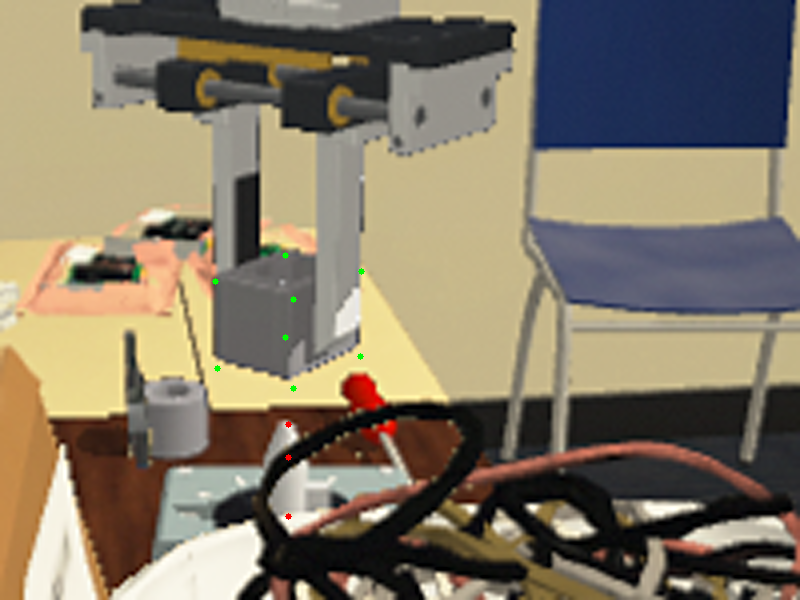

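Emit:
servo_tool(rows=[[0.0003,0.0003,-0.012,0,0,0,-1],[0.0003,0.0003,-0.022,0,0,0,-1],[0.0003,0.0003,-0.03,0,0,0,-1],[0.0003,0.0003,-0.037,0,0,0,-1],[0.0003,0.0003,-0.043,0,0,0,-1],[0.0003,0.0003,-0.048,0,0,0,-1],[0.0003,0.0003,-0.053,0,0,0,-1],[0.0003,0.0003,-0.055,0,0,0,-1]])

```text
time_s: 5.32
ee_pos: [0.4432, -0.0476, 0.1292]
eef_rot: [3.14, -0.0, 0.792]
force: [-0.0, 0.4, -1.8]
grip_width: 0.0419
```

Emit:
servo_tool(rows=[[0,0,0,0,0,0,-1],[0,0,-0.001,0,0,0,-1],[0,0,-0.002,0,0,0,-1],[0,0,-0.003,0,0,0,-1],[0,0,-0.004,0,0,0,-1],[0,0,-0.005,0,0,0,-1],[0,0,-0.005,0,0,0,-1],[0,0,-0.005,0,0,0,-1]])

```text
time_s: 5.98
ee_pos: [0.4434, -0.0476, 0.1246]
eef_rot: [3.14, -0.0, 0.792]
force: [-1.8, 1.0, 4.6]
grip_width: 0.0417
```

Emit:
servo_tool(rows=[[0,0,-0.0005,0,0,0,-1],[0,0,-0.0005,0,0,0,-1],[0,0,-0.0005,0,0,0,-1],[0,0,-0.0005,0,0,0,-1],[0,0,-0.0005,0,0,0,-1],[0,0,-0.0005,0,0,0,-1],[0,0,-0.0005,0,0,0,-1],[0,0,-0.0005,0,0,0,-1]])

```text
time_s: 6.65
ee_pos: [0.4434, -0.0475, 0.1245]
eef_rot: [3.14, -0.0, 0.792]
force: [-3.5, 0.8, 7.1]
grip_width: 0.042
```

```bash
python3 - <<'E'
from h import *
p=cams.camera("side"); o=ctrl.get_obs(); print(o["ee_pos"],o["eef_rot"],o["force"],o["moment"],o["grip_width"])
I=cv2.resize(p["image"][120:270,200:400,::-1],None,fx=4,fy=4,interpolation=2)
cv2.imwrite("pics/side3.png",I)
E
```

```text
[ 0.44341625 -0.04756007  0.12450119] [ 3.13963634e+00 -4.87528929e-04  7.92106259e-01] [-3.25269591 -0.3447787   7.71735367] [ 0.1790101   0.74145852 -0.00593707] 0.042014749462559516
```

View pics/side3.png

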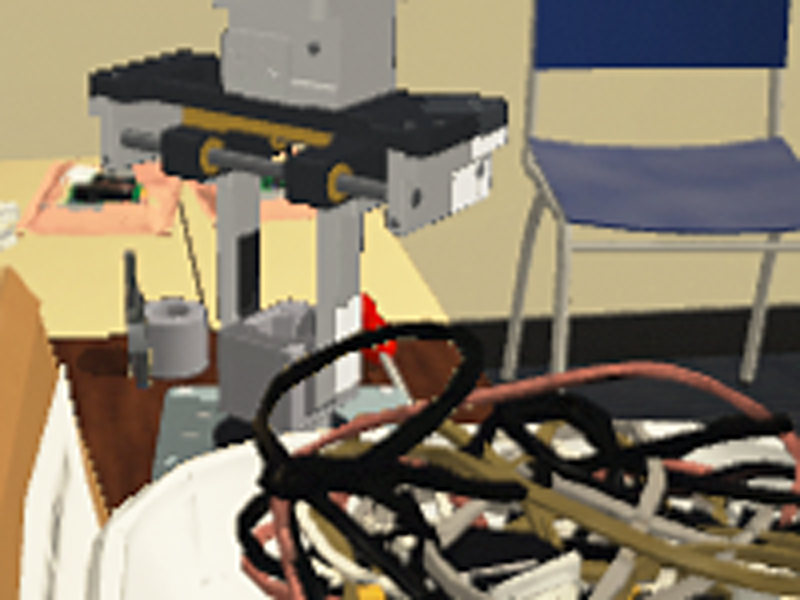

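Emit:
servo_tool(rows=[[0,0,-0.001,0,0,-0.02,-1],[0,0,-0.001,0,0,-0.045,-1],[0,0,-0.001,0,0,-0.07,-1],[0,0,-0.001,0,0,-0.095,-1],[0,0,-0.001,0,0,-0.12,-1],[0,0,-0.001,0,0,-0.145,-1],[0,0,-0.001,0,0,-0.17,-1],[0,0,-0.001,0,0,-0.2,-1]])

```text
time_s: 7.37
ee_pos: [0.444, -0.0483, 0.1245]
eef_rot: [3.137, -0.001, 0.591]
force: [-2.3, -6.3, 11.1]
grip_width: 0.042
```

Emit:
servo_tool(rows=[[-0.0004,0.0005,-0.0006,0,0,-0.02,-1],[-0.0004,0.0005,-0.0006,0,0,-0.045,-1],[-0.0004,0.0005,-0.0006,0,0,-0.07,-1],[-0.0004,0.0005,-0.0006,0,0,-0.095,-1],[-0.0004,0.0005,-0.0006,0,0,-0.12,-1],[-0.0004,0.0005,-0.0006,0,0,-0.145,-1],[-0.0004,0.0005,-0.0006,0,0,-0.17,-1],[-0.0004,0.0005,-0.0006,0,0,-0.2,-1]])

```text
time_s: 8.03
ee_pos: [0.4441, -0.0485, 0.1246]
eef_rot: [3.135, -0.002, 0.39]
force: [-1.7, -4.6, 6.5]
grip_width: 0.0417
```

Emit:
servo_tool(rows=[[-0.0004,0.0003,-0.0006,0,0,-0.02,-1],[-0.0004,0.0003,-0.0006,0,0,-0.045,-1],[-0.0004,0.0003,-0.0006,0,0,-0.07,-1],[-0.0004,0.0003,-0.0006,0,0,-0.095,-1],[-0.0004,0.0003,-0.0006,0,0,-0.12,-1],[-0.0004,0.0003,-0.0006,0,0,-0.145,-1],[-0.0004,0.0003,-0.0006,0,0,-0.17,-1],[-0.0004,0.0003,-0.0006,0,0,-0.2,-1]])

```text
time_s: 8.7
ee_pos: [0.4441, -0.0487, 0.1245]
eef_rot: [3.134, -0.003, 0.189]
force: [-1.9, -3.3, 6.8]
grip_width: 0.0418
```

Emit:
servo_tool(rows=[[-0.0008,0.001,-0.0008,0.003,0.002,-0.02,-1],[-0.0008,0.001,-0.0008,0.006,0.003,-0.04,-1],[-0.0008,0.001,-0.0008,0.006,0.003,-0.06,-1],[-0.0008,0.001,-0.0008,0.006,0.003,-0.08,-1],[-0.0008,0.001,-0.0008,0.006,0.003,-0.1,-1],[-0.0008,0.001,-0.0008,0.006,0.003,-0.12,-1],[-0.0008,0.001,-0.0008,0.006,0.003,-0.14,-1],[-0.0008,0.001,-0.0008,0.006,0.003,-0.16,-1]])

```text
time_s: 9.37
ee_pos: [0.4432, -0.0476, 0.1235]
eef_rot: [3.14, -0.0, 0.027]
force: [-0.1, 0.3, -2.0]
grip_width: 0.0411
```

Emit:
servo_tool(rows=[[0,0,-0.001,0,0,-0.015,-1],[0,0,-0.001,0,0,-0.03,-1],[0,0,-0.001,0,0,-0.045,-1],[0,0,-0.001,0,0,-0.06,-1],[0,0,-0.001,0,0,-0.075,-1],[0,0,-0.001,0,0,-0.09,-1],[0,0,-0.0015,0,0,-0.105,-1],[0,0,-0.0015,0,0,-0.12,-1]])

```text
time_s: 10.03
ee_pos: [0.4432, -0.0476, 0.122]
eef_rot: [3.14, -0.0, -0.094]
force: [0.6, -0.7, -1.7]
grip_width: 0.0417
```

Emit:
servo_tool(rows=[[0,0,-0.001,0,0,-0.01,-1],[0,0,-0.003,0,0,-0.02,-1],[0,0,-0.005,0,0,-0.03,-1],[0,0,-0.007,0,0,-0.03,-1],[0,0,-0.009,0,0,-0.03,-1],[0,0,-0.0105,0,0,-0.03,-1],[0,0,-0.012,0,0,-0.03,-1],[0,0,-0.012,0,0,-0.03,-1]])

```text
time_s: 10.7
ee_pos: [0.443, -0.0475, 0.1097]
eef_rot: [3.14, 0.0, -0.124]
force: [0.3, -0.4, -1.0]
grip_width: 0.0418
```

Emit:
servo_tool(rows=[[0,0,-0.0005,0,0,0,-1],[0,0,-0.001,0,0,0,-1],[0,0,-0.0015,0,0,0,-1],[0,0,-0.002,0,0,0,-1],[0,0,-0.002,0,0,0,-1],[0,0,-0.0025,0,0,0,-1],[0,0,-0.0025,0,0,0,-1],[0,0,-0.0025,0,0,0,-1]])

```text
time_s: 11.37
ee_pos: [0.4431, -0.0475, 0.1087]
eef_rot: [3.14, -0.0, -0.124]
force: [-10.8, 1.8, 22.3]
grip_width: 0.0419
```

Emit:
servo_tool(rows=[[0,0,0.0003,0,0,0,-1],[0,0,0.0005,0,0,0,-0.1],[0,0,0.0005,0,0,0,0.0],[0,0,0.0005,0,0,0,0.1],[0,0,0.0005,0,0,0,0.2],[0,0,0.0005,0,0,0,0.2],[0,0,0.0005,0,0,0,0.2],[0,0,0.0005,0,0,0,0.2]])

```text
time_s: 12.03
ee_pos: [0.4431, -0.0476, 0.1091]
eef_rot: [3.14, -0.0, -0.124]
force: [0.5, -0.5, 0.9]
grip_width: 0.0562
```

Emit:
servo_tool(rows=[[0,0,0.005,0,0,0,0.2],[0,0,0.015,0,0,0,0.2],[0,0,0.03,0,0,0,0.2],[0,0,0.05,0,0,0,0.2],[0,0,0.075,0,0,0,0.2],[0,0,0.1,0,0,0,0.2],[0,0,0.12,0,0,0,0.2],[0,0,0.13,0,0,0,0.2]])

```text
time_s: 12.7
ee_pos: [0.4437, -0.0476, 0.2425]
eef_rot: [3.14, -0.004, -0.124]
force: [1.1, 0.1, 0.6]
grip_width: 0.0565
```

Emit:
servo_tool(rows=[[0,-0.02,0.01,0,0,0,0.2],[0,-0.05,0.01,0,0,0,0.2],[0,-0.08,0.01,0,0,0,0.2],[0,-0.11,0.01,0,0,0,0.2],[0,-0.14,0.01,0,0,0,0.2],[0,-0.17,0.01,0,0,0,0.2],[0,-0.2,0.01,0,0,0,0.2],[0,-0.22,0.01,0,0,0,0.2]])

```text
time_s: 13.37
ee_pos: [0.4432, -0.2699, 0.2523]
eef_rot: [3.14, -0.004, -0.125]
force: [-0.3, -0.3, 0.3]
grip_width: 0.0562
```

```bash
python3 - <<'E'
from h import *
o=ctrl.get_obs(); print(o["time_s"],o["ee_pos"],o["force"])
p=cams.camera("top"); W=cloud(p);x,y,z=W[...,0],W[...,1],W[...,2]
cv2.imwrite("pics/top2.png",cv2.resize(p["image"][130:260,110:370,::-1],None,fx=3,fy=3,interpolation=2))
m=(abs(x-.443)<.05)&(abs(y+.0475)<.05)&(z>.125)&(z<.16); P=W[m]; print(len(P),np.median(P[:,2]))
P=P[P[:,2]<.145]
r=cv2.minAreaRect((P[:,:2]*1000).astype(np.float32)); print(r)
for k,h in (("keyed_knob_mid",.12),("round_knob_mid",.02)):
  for f in cams.place_of(p,k)[:2]: print(k,f["p"],atz(p,f["at"][0]*512,f["at"][1]*384,h))
p=cams.camera("side");cv2.imwrite("pics/side4.png",cv2.resize(p["image"][120:270,200:400,::-1],None,fx=4,fy=4,interpolation=2))
E
```

```text
13.3667 [ 0.44317544 -0.26986351  0.25230649] [-0.28016383 -0.25830104  0.34454571]
721 0.13902889208277303
((437.4178771972656, -46.0645866394043), (43.045509338378906, 61.19395446777344), 83.31893157958984)
keyed_knob_mid 0.72 [ 0.43661437 -0.04452898  0.12      ]
```

View pics/top2.png

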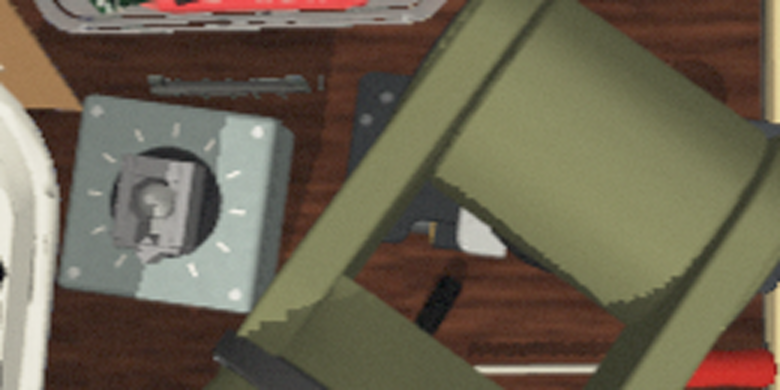

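View pics/side4.png

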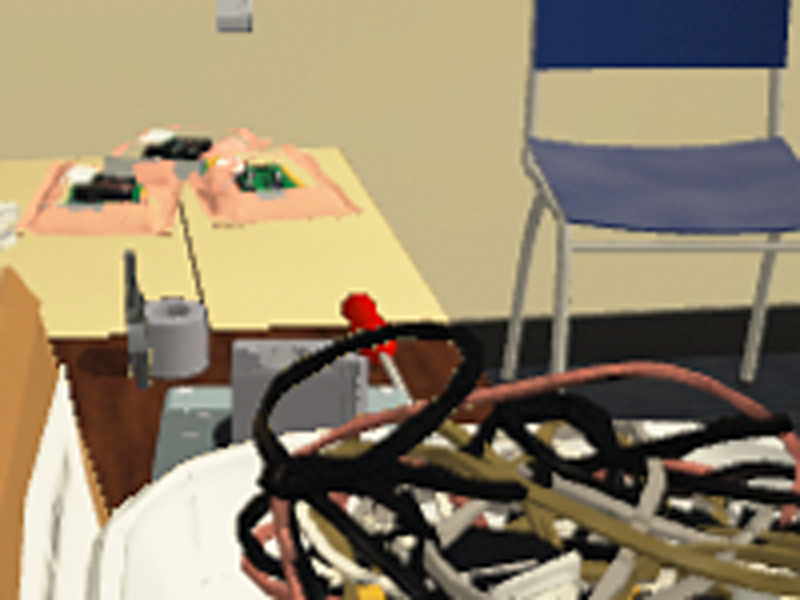

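The top view shows the knob on the shaft at about (155,203) in the crop, square with the box and with its nose on the key side. Its top is at z = 0.139, so it is home. In the side view the round knob is unmoved at (175,335).

```bash
python3 -c "
from station import hand_in
print(hand_in())"
```

```text
the job is handed in; nothing more can be done
None
```

The bar knob is fully home on the switch box and released. I handed the job in just after 13.4 s of the 42 s allowed; no verdict is reported.

I set the knob over the shaft as it was turned, about 0.92 rad off the key, and it came to rest on the key under about 7 N. Pressing lightly, I turned it clockwise. It freed itself at about yaw 0.03 rad, and I lowered it and pressed it onto the box at about 22 N before letting go.

Last checks:
- **Height:** the knob's top is at z ≈ 0.139 m, against 0.140 m when home.
- **Centring:** its centre is within about 1 mm of the shaft axis.
- **Alignment:** its yaw is −6.7° against −7.2° for the box.
- **Robot:** the gripper is well clear and the wrist force is near zero.
- **Round knob:** it sits in the same place in the side picture. The arm hid it from the top camera at the end, so I could not measure its position there.

One reading disagreed. The trained network put the knob's centre about 7 mm off in x, but the depth fit and the arm's own seated position agreed with each other, so I went by those.

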